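Tighten the turnbuckle clamp round the vial

ROBOT

A 6-joint arm with a two-finger parallel gripper is mounted at the origin on a cart in front of the work surface, level with it; the furniture and walls round the work are solid. World frame = base frame: x ahead of the robot, y to its left, z up, the work surface at z = 0. Lengths are in m, angles in rad, forces in N, time in s.
With the tool pointing down it reaches from about 0.425 to 0.95 m from the base axis. Payload 3.5 kg.
Tool frame: the origin (TCP) lies midway between the tips of the shut fingers; the grasp point (between the pads) lies 19 mm behind it; z points along the fingers, y is the line along which they close (so a half turn about z gives the same grasp; the last joint's range is limited). The gripper opens to 85 mm and grips with 20 to 120 N. Pads are 22 mm wide; open, the fingers measure 114 mm over their backs; the gripper's body (76 mm by 85 mm) begins 54 mm behind the grasp point. The pads swing forward as they close: fully open they stand 13 mm farther back than shut.
Start: joints at [-1.453, 0.286, 1.577, -0, 1.279, -0.15], TCP at [0.179, -0.651, 0.192] pointing down, gripper open.
Joint ranges: [-2.77, 2.77], [-0.9, 2.22], [0.21, 2.48], [-1.53, 4.67], [0.24, 2.81], [-2.84, 2.84]. Speed limits (rad/s): [2.79, 2.79, 3.14, 3.14, 3.14, 3.14].

INTERFACE

Orientations are given as a rotation vector (axis times angle).
In Python, from station import robot gives the robot as it stands.
- The arm moves only by the shell command python3 -m handwheel 'ROWS' [FORCE]. ROWS is JSON, a list of rows, each an object of numbers: "claw": the closure, from -1 (fully open) to 1 (shut); "x", "y", "z": the shift along the tool's x, y, z in units of 0.5 m (1.0 is 0.5 m); "rx", "ry", "rz": the turn, a rotation vector about the tool's x, y, z in units of 360 degrees (1.0 is 360 degrees). In form: [{"claw": .., "x": .., "y": .., "z": .., "rx": .., "ry": .., "rz": ..}, ...]. A call has 1 to 5 rows; each row is the pose to reach, as a shift and turn from the pose commanded when the call began, along the tool's axes at that moment, turning the shorter way round; what a row does not reach only later rows make up. A row lasts 1/12 s, in which the tool goes at most 41.7 mm and 7.16 degrees, less where a joint would pass 70% of its speed; a pose out of reach is approached as far as the arm can. A call with a number of a shift or a turn outside -1 to 1 is refused whole. A call with a gripper value outside its range is refused whole. The fingers move at their own pace and stop on an object; FORCE is the grip in N (left out, the last holds). Time passes only in rows, so rows that repeat a pose let the fingers close. It gives the time, the measured TCP pose, the force, the opening and the grip force at its end, in the units of the state.
- robot.state(): the state, without advancing time (a new reading comes with each control period).
- robot.read_camera(name): name is "side" or "top" or "wrist"; returns (picture, depth): 400x640x3 uint8, red, green, blue; 400x640 float32, m along the optical axis (not along the pixel's ray), 0 where there is no reading.
- robot.camera_params(name): a dict with "camera_matrix" (3x3 intrinsics, pixels), "dist_coeffs" ([k1, k2, p1, p2, k3] as OpenCV has them; the pictures are not rectified), "xyz" and "rotation" of the camera in the world; the wrist camera has in their place "hand_eye" (4x4, takes a point from camera to tool coordinates, whose origin is the TCP and whose axes are the flange's). Camera axes: x right, y down, z forward; pixel columns grow to the right and rows downward; lengths in m; the calibration is good to about 2 mm. A picture is of the moment at which its call begins: read the wrist's pose just before it. camera_params takes no time and is no camera call.
- robot.sign_off(): hands the job in; it is judged then, once.
Trained networks look in the newest picture that a camera, given by its name, has taken for a name from the list of things; names that differ only in an ending like _2 or _b are one class to them, and where a whole thing is asked for, a point or a joint stands for the part that bears it (a point fixed in the world has none). Each returns a list of dicts, best first, with "conf" (0 to 1); they miss things now and then, are a little off and sometimes report something else, mostly with a low value. They report only what shows in the picture. A call takes as long as a camera call. They do not tell look-alikes from the thing itself.
- robot.cut_out(camera, label): "region" (400x640 bool, what is visible of it) and "bbox" ([left, top, right, bottom] in pixels, round what is visible of it).
The state is a dict: "clock": time; "joint_pos": joint angles; "joint_velocities": joint speeds; "tau": joint torques, N m; "ee_pos": TCP position; "eef_rot": TCP orientation; "ft_force": force on the tool from outside, world axes, zero at the start; "wrist_torque": the same for the moment, N m; "grip_width": opening from 0.0 (shut) to 1.0 (fully open); "finger_force": force on a finger pad.
Only numpy, scipy, OpenCV 4.12 (cv2) and the standard library are available. Lean on these libraries where they do the work, as an engineer would, in place of code of your own. Each camera call takes 0.05 s, during which the arm holds its last target. There are 200 camera calls.

TASK

One of the two turnbuckle clamps on the bench has a small vial standing loose between its jaws. Swing that clamp's T-lever, which turns the turnbuckle's middle body, up and over towards the vial as far as it goes, so that both threaded ends draw in and the vial is gripped upright; then let go. Leave the empty clamp as it is.

Things in the scene. Friction and masses are not known exactly. Their poses are not given: they have to be found in the camera images.
- vial_clamp: the clamp with the vial: base plate 130 x 118 x 8 mm, fixed. Origin: on the worktop below the middle of the turnbuckle; x points from the turnbuckle to the vial (vial's place x = 65 mm, y = 0), y runs along the turnbuckle's axis, which is 45 mm above the worktop; z up. Jaw blocks at y = +-45 mm, 62 mm high; each has a sprung rubber pad beside the vial, 12 to 44 mm up.
- turnbuckle_grip (a point): centre of the black cross grip (40 mm long along the clamp's y, 16 mm thick) on the end of the vial clamp's lever, 85 mm from the turnbuckle's axis. The lever is a flat steel bar, 14 mm wide (y) and 8 mm thick, standing out of the middle body (48 mm long, 28 mm thick) at the clamp's y = 0; it swings in the clamp's x-z plane.
- turnbuckle (a joint): turn of the vial clamp's middle body and lever, rad. The lever leans (value - 0.50) from vertical: negative away from the vial (-x), positive towards it (+x). Starts near 0, far stop 1.20. Each jaw draws in 9.5 mm per rad; pads touch the vial near 0.8, then spring in. Stays where left; takes about 2 to 4 N at the cross grip, up to 8 N on the bar 35 mm from the axis.
- sample_vial: small clear vial with a blue screw cap, 27 mm across, 61 mm high, 35 g; origin at the centre of its underside, z up. It stands loose on the base plate (8 mm up) between the clamp's rubber pads, 3 to 11 mm clear of each. Other vials stand in a rack farther to the right.
- spare_turnbuckle_grip (a point): centre of the cross grip of the lever on the empty clamp, which is otherwise identical; it must stay where it is (within 10 mm)
Things that resemble listed ones, but are neither listed nor needed, are in the scene too. Leave any orange or purple look-alike of the sample_vial alone.

How it is judged:
By the outcome, as a careful person would: the job done as asked, in the order asked, and still so for the second after the job is handed in, with the robot touching nothing.
It also fails if it takes over 34 s, if anything falls off the work surface, if the arm or the gripper's body presses on something with over 40 N, if the wrist force passes 120 N, or if a joint passes its speed limit or range.

## Working session

There is one attempt and no reset: what is moved stays moved. The work goes in short steps, Python scripts to look and compute and a shell command to move; the robot and the scene stay as the last step left them, time stands still between calls to the robot, and variables do not carry over. Pictures are saved under pics/ and viewed, at most 10 in all, crops included, and the job is handed in when it is done.

```bash
mkdir -p pics; ls; python3 - <<'E'
from station import robot
import cv2,numpy as np
for c in ["top","side"]:
    p,d=robot.read_camera(c); cv2.imwrite(f"pics/{c}0.png",p[:,:,::-1]); np.savez(f"{c}0.npz",p=p,d=d)
    k=robot.camera_params(c); print(c,k)
    for l in ["turnbuckle_grip","sample_vial","vial_clamp"]:
        for r in robot.cut_out(c,l): print(l,r["conf"],r["bbox"])
print(robot.state())
E
```

```text
pics
top {'camera_matrix': array([[382.60431912,   0.        , 315.21493634],
       [  0.        , 382.60431912, 191.31946633],
       [  0.        ,   0.        ,   1.        ]]), 'dist_coeffs': array([-0.08806211,  0.        ,  0.        ,  0.        ,  0.        ]), 'xyz': array([0.37941684, 0.29502233, 0.93149328]), 'rotation': array([-2.1039467 ,  2.16045793, -0.19640217])}
turnbuckle_grip 0.95 [333.3, 206.2, 355.4, 231.9]
turnbuckle_grip 0.17 [308.8, 171.8, 365.3, 231.6]
sample_vial 0.63 [312.3, 129.5, 321.8, 143.4]
sample_vial 0.54 [368.6, 240.7, 379.9, 254.6]
sample_vial 0.5 [282.8, 126.7, 293.8, 138.9]
vial_clamp 0.76 [308.7, 169.0, 366.3, 232.6]
vial_clamp 0.34 [251.1, 199.0, 276.7, 223.6]
side {'camera_matrix': array([[474.49131229,   0.        , 316.91664855],
       [  0.        , 474.49131229, 201.90745433],
       [  0.        ,   0.        ,   1.        ]]), 'dist_coeffs': array([-0.02189429,  0.        ,  0.        ,  0.        ,  0.        ]), 'xyz': array([ 0.30615524, -0.38438335,  0.53668126]), 'rotation': array([-2.06395235,  0.39109638, -0.2095662 ])}
turnbuck
[... 214 characters left out ...]
.2, 309.6]
{'clock': 0.4, 'joint_pos': array([-1.45299366e+00,  2.86452964e-01,  1.57692555e+00, -2.68011801e-06,
        1.27857218e+00, -1.50008053e-01]), 'joint_velocities': array([ 0.00115822, -0.00031633, -0.00115359, -0.00117564,  0.00019401,
        0.00104012]), 'tau': array([ 8.77091884e-05, -4.05290580e+01, -2.92354345e+01, -1.04243270e-04,
        2.06767581e-03,  1.67965362e-07]), 'ee_pos': array([ 0.17862747, -0.65081207,  0.19220049]), 'eef_rot': array([-3.11311433e+00, -4.19373466e-01, -5.02448737e-06]), 'ft_force': array([0.12865004, 0.49179561, 0.38573562]), 'wrist_torque': array([ 0.00886426,  0.01223602, -0.04047564]), 'finger_force': 0.0, 'grip_width': 0.9997991994530532}
```

View pics/top0.png

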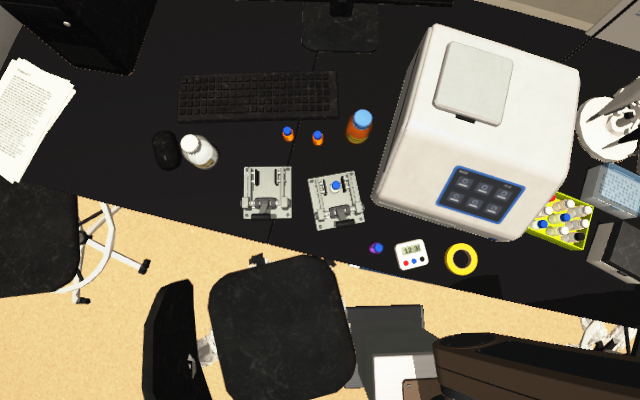

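View pics/side0.png

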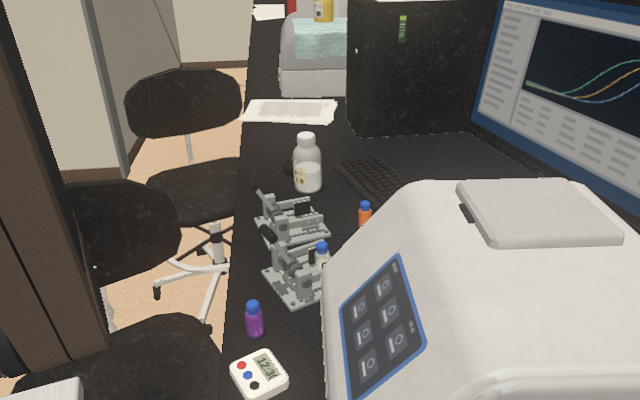

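The top view shows two clamps. The right one, at about (337,200), has the blue-capped vial at (335,186); the empty one is at (266,193). I'll measure next.

```bash
cat > h.py <<'E'
import numpy as np,cv2
from scipy.spatial.transform import Rotation as R
from station import robot
def cloud(c,d,us,vs):
    k=robot.camera_params(c)
    q=cv2.undistortPoints(np.stack([us,vs],-1).astype(float).reshape(-1,1,2),k["camera_matrix"],k["dist_coeffs"]).reshape(-1,2)
    z=d[vs,us]; P=np.c_[q*z[:,None],z]
    return R.from_rotvec(k["rotation"]).apply(P)+k["xyz"]
def proj(c,P):
    k=robot.camera_params(c); Rm=R.from_rotvec(k["rotation"]).as_matrix()
    return cv2.projectPoints(np.array(P,float).reshape(-1,3),cv2.Rodrigues(Rm.T)[0],-Rm.T@k["xyz"],k["camera_matrix"],k["dist_coeffs"])[0].reshape(-1,2)
E
python3 - <<'E'
from h import *
f=np.load("top0.npz");p,d=f["p"],f["d"]
vs,us=np.mgrid[160:240,300:375]; vs=vs.ravel();us=us.ravel()
W=cloud("top",d,us,vs); np.set_printoptions(precision=4,suppress=True)
img=p[vs,us].astype(int)
hsv=cv2.cvtColor(p,cv2.COLOR_RGB2HSV)[vs,us]
blue=(hsv[:,0]>100)&(hsv[:,0]<130)&(hsv[:,1]>150)&(hsv[:,2]>80)
print("cap",blue.sum(),W[blue].mean(0),np.median(W[blue],0))
# base plate
bp=(abs(W[:,2]-.008)<.006)&(img.min(1)>90)
pts=W[bp][:,:2].astype(np.float32); print("plate",cv2.minAreaRect((pts*1000)),bp.sum())
hi=(W[:,2]>.055)&(W[:,2]<.068)&~blue
print("jawtops",hi.sum()); 
dark=(img.max(1)<60)&(W[:,2]>.08); print("grip",dark.sum(),W[dark].mean(0),W[dark].min(0),W[dark].max(0))
for c,b in (("top",(300,160,375,240)),("side",(240,215,340,315))):
    q=np.load(c+"0.npz")["p"][b[1]:b[3],b[0]:b[2],::-1]; q=cv2.resize(q,None,fx=5.5,fy=5.5,interpolation=cv2.INTER_CUBIC); cv2.imwrite(f"pics/{c}crop.png",q)
a=cv2.resize(cv2.imread("pics/topcrop.png"),(375,400));b=cv2.resize(cv2.imread("pics/sidecrop.png"),(400,400)); cv2.imwrite("pics/both.png",np.hstack([a,b]))
E
```

```text
cap 51 [0.5476 0.2397 0.0679] [0.547  0.2404 0.0677]
plate ((522.037353515625, 237.075439453125), (130.75982666015625, 118.38005065917969), 9.083135604858398) 1348
jawtops 278
grip 146 [0.4454 0.2325 0.1992] [0.3794 0.2053 0.1118] [0.4618 0.295  0.9315]
```

View pics/both.png

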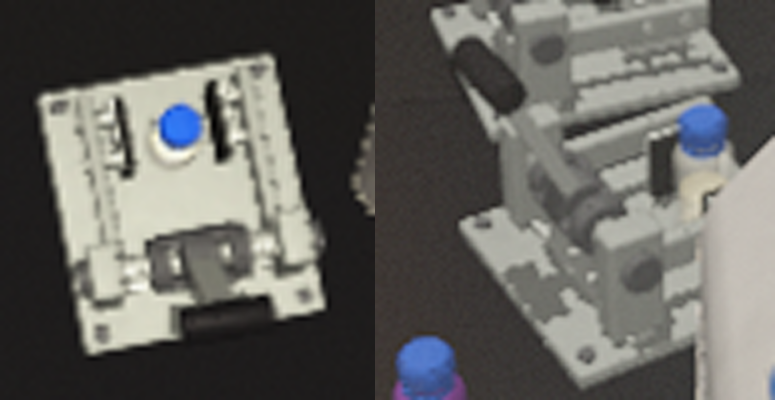

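The crop shows the lever leaning towards the robot, away from the vial. The white instrument stands close on the right, so I'll map obstacles and refine the grip position.

```bash
python3 - <<'E'
from h import *
np.set_printoptions(precision=4,suppress=True)
f=np.load("top0.npz");p,d=f["p"],f["d"]
r=R.from_euler('z',9.08,degrees=True)
vs,us=np.mgrid[0:400,0:640]; vs=vs.ravel();us=us.ravel()
W=cloud("top",d,us,vs); ok=d[vs,us]>0; img=p[vs,us].astype(int)
O=np.array([.483,.2295,0])
L=r.inv().apply(W-O)*1000
near=ok&(abs(L[:,1])<65)&(L[:,0]>-80)&(L[:,0]<100)
g=near&(L[:,2]>112)&(img.max(1)<70); print("grip local",g.sum(),L[g].min(0),L[g].max(0),np.median(L[g],0))
b=near&(abs(L[:,2]-66)<15)&(img[:,2]>150)&(img[:,0]<100); print("cap",L[b].min(0),L[b].max(0))
j=near&(abs(abs(L[:,1])-45)<14)&(abs(L[:,0])<25)&(abs(L[:,2]-62)<4)
for s in(1,-1):
    q=j&(s*L[:,1]>0); print("jaw",q.sum(),L[q].min(0),L[q].max(0),L[q].mean(0))
print("z over box etc: grid max height")
for x in np.arange(.0,.85,.05):
    row=[]
    for y in np.arange(.45,-.75,-.05):
        m=ok&(abs(W[:,0]-x)<.025)&(abs(W[:,1]-y)<.025); row.append(f"{W[m,2].max()*100:4.0f}" if m.any() else "   .")
    print(f"{x:.2f}"," ".join(row))
f=np.load("side0.npz");p,d=f["p"],f["d"]
W=cloud("side",d,us,vs);L=r.inv().apply(W-O)*1000;img=p[vs,us].astype(int)
g=(d[vs,us]>0)&(img.max(1)<75)&(abs(L[:,1])<40)&(L[:,2]>100)&(L[:,2]<140)&(abs(L[:,0])<80)
print("side grip",g.sum(),L[g].min(0),L[g].max(0),np.median(L[g],0))
E
```

```text
grip local 138 [-38.6145 -18.8045 117.1617] [-22.7246  20.6704 131.999 ] [-31.3478   1.6521 128.0983]
cap [56.5252 -9.1261 62.7159] [74.1381  8.5725 71.1172]
jaw 74 [-7.0294 37.1039 58.4984] [18.3027 53.0116 65.1706] [ 5.4303 45.2014 61.3821]
jaw 75 [ -7.1118 -51.8762  58.1281] [ 18.3639 -36.2349  64.9466] [  5.405  -43.9043  61.4541]
z over box etc: grid max height
0.00  -33  -33  -33  -33  -33  -33  -35  -31    .    .    .    .    .    .  -86  -86  -86  -86  -87  -86  -86  -86  -86  -86
0.05  -33  -33  -33  -33  -33  -33    1    2    3    5    .    .    .  -77  -86  -85  -86  -86  -86  -86  -86  -86  -86  -86
0.10  -33  -33  -33  -33  -33  -33    1    2    2    2  -19  -32  -76  -77  -86  -86  -86  -86  -85  -85  -86  -86  -86  -86
0.15  -33  -33  -33  -33  -33  -34    0   28   38    0  -76  -76  -76  -77  -86  -86  -86  -86  -86    0   -0  -86  -86  -87
0.20  -32  -33  -33  -33  -33  -34  -86   30   46   55  -86  -86  -86  -86  -86    0    0    0    0    1    0    .    .    .
0.25  -33  -33  -33  -33  -33  -34  -86  -86   45   58   56   51    0    0    1    1    1    0    0    0  
[... 794 characters left out ...]
   1    5   20   24   24   24   26   24   24   24   24    .    .    0   19    9    7    2    .    .
0.65    1    0    5    6    6   12   12   24   26   26   26   26   24   24   24    .    .    3   19   14    4    3    .    .
0.70    0    0    6    6    6   12   12   24   26   26   26   26   24   24   24    .   28   27   15   16    4    3    .    .
0.75    2    2    2    2    2    2    1   23   26   26   26   26   24   24   24   22    .   22   22   13    4    0    .    .
0.80    2    2    2    2    2    2    0    0   24   26   26   24   24   23    .    .    .    .    2   14    1    1   -0    .
side grip 190 [-38.851  -20.958  104.0284] [-24.707   17.8783 131.9946] [-33.4764  -8.3126 128.0604]
```

```bash
cat > loc.py <<'E'
from h import *
s=robot.state(); r=R.from_euler('z',9.08,degrees=True)
print("t %.2f"%s["clock"],"local mm",(r.inv().apply(s["ee_pos"]-[.483,.2295,0])*1000).round(1),"rot deg",(r.inv()*R.from_rotvec(s["eef_rot"])).as_rotvec(True).round(2),"F",r.inv().apply(s["ft_force"]).round(1),"q",s["joint_pos"].round(2))
E
python3 -m handwheel '[{"claw":1,"x":0,"y":0,"z":-0.08,"rx":0,"ry":0,"rz":0.0175},{"claw":1,"x":0,"y":0,"z":-0.16,"rx":0,"ry":0,"rz":0.0175},{"claw":1,"x":0,"y":0,"z":-0.22,"rx":0,"ry":0,"rz":0.0175},{"claw":1,"x":0,"y":0,"z":-0.22,"rx":0,"ry":0,"rz":0.0175}]' 30; python3 loc.py
python3 -m handwheel '[{"claw":1,"x":0.06,"y":-0.055,"z":0,"rx":0,"ry":0,"rz":0},{"claw":1,"x":0.12,"y":-0.11,"z":0,"rx":0,"ry":0,"rz":0},{"claw":1,"x":0.18,"y":-0.165,"z":0,"rx":0,"ry":0,"rz":0},{"claw":1,"x":0.24,"y":-0.22,"z":0,"rx":0,"ry":0,"rz":0},{"claw":1,"x":0.29,"y":-0.27,"z":0,"rx":0,"ry":0,"rz":0}]'; python3 loc.py
```

```text
clock: 0.73
ee_pos: [0.1791, -0.6541, 0.3129]
eef_rot: [3.116, 0.247, 0.001]
ft_force: [-0.2, -0.6, 1.3]
grip_width: 0.454
finger_force: 0.0
t 0.73 local mm [-439.5 -824.6  312.9] rot deg [ 1.791e+02 -4.000e-02 -6.000e-02] F [-0.3 -0.5  1.3] q [-1.45  0.22  1.44  0.    1.47 -0.04]
clock: 1.15
ee_pos: [0.3018, -0.4928, 0.3023]
eef_rot: [-3.132, -0.248, -0.001]
ft_force: [0.7, -0.5, 0.8]
grip_width: 0.005
finger_force: 0.0
t 1.15 local mm [-292.9 -684.7  302.3] rot deg [-1.8e+02  3.0e-02 -5.0e-02] F [ 0.7 -0.6  0.8] q [-1.2   0.01  1.69  0.    1.44  0.22]
```

```bash

python3 -m handwheel '[{"claw":1,"x":0.05,"y":-0.065,"z":0,"rx":0,"ry":0,"rz":0},{"claw":1,"x":0.1,"y":-0.13,"z":0,"rx":0,"ry":0,"rz":0},{"claw":1,"x":0.15,"y":-0.195,"z":0,"rx":0,"ry":0,"rz":0},{"claw":1,"x":0.2,"y":-0.26,"z":0,"rx":0,"ry":0,"rz":0},{"claw":1,"x":0.25,"y":-0.32,"z":0,"rx":0,"ry":0,"rz":0}]'; 
python3 -m handwheel '[{"claw":1,"x":0.05,"y":-0.06,"z":0,"rx":0,"ry":0,"rz":0},{"claw":1,"x":0.1,"y":-0.13,"z":0,"rx":0,"ry":0,"rz":0},{"claw":1,"x":0.14,"y":-0.19,"z":0,"rx":0,"ry":0,"rz":0},{"claw":1,"x":0.18,"y":-0.26,"z":0,"rx":0,"ry":0,"rz":0},{"claw":1,"x":0.21,"y":-0.33,"z":0,"rx":0,"ry":0,"rz":0}]';python3 loc.py
```

```text
clock: 1.57
ee_pos: [0.3994, -0.315, 0.3025]
eef_rot: [3.131, 0.247, 0.001]
ft_force: [0.6, -0.6, -0.2]
grip_width: -0.001
finger_force: 0.0
clock: 1.98
ee_pos: [0.4773, -0.1357, 0.3024]
eef_rot: [3.132, 0.248, 0.001]
ft_force: [0.9, -0.4, -0.2]
grip_width: -0.001
finger_force: 0.0
t 1.98 local mm [ -63.2 -359.8  302.4] rot deg [ 1.7999e+02 -4.0000e-02  6.0000e-02] F [ 0.9 -0.5 -0.2] q [-0.48 -0.18  1.87  0.    1.46  0.93]
```

```bash

python3 -m handwheel '[{"claw":1,"x":0,"y":-0.08,"z":0,"rx":0,"ry":0,"rz":0},{"claw":1,"x":0,"y":-0.16,"z":0,"rx":0,"ry":0,"rz":0},{"claw":1,"x":0,"y":-0.24,"z":0,"rx":0,"ry":0,"rz":0},{"claw":1,"x":0,"y":-0.32,"z":0,"rx":0,"ry":0,"rz":0},{"claw":1,"x":0,"y":-0.4,"z":0,"rx":0,"ry":0,"rz":0}]'; 
python3 -m handwheel '[{"claw":1,"x":-0.02,"y":-0.08,"z":0,"rx":0,"ry":0,"rz":0},{"claw":1,"x":-0.03,"y":-0.16,"z":0,"rx":0,"ry":0,"rz":0},{"claw":1,"x":-0.04,"y":-0.24,"z":0,"rx":0,"ry":0,"rz":0},{"claw":1,"x":-0.04,"y":-0.3,"z":0,"rx":0,"ry":0,"rz":0},{"claw":1,"x":-0.04,"y":-0.3,"z":0,"rx":0,"ry":0,"rz":0}]';python3 loc.py
```

```text
clock: 2.4
ee_pos: [0.4445, 0.0616, 0.3025]
eef_rot: [3.132, 0.247, 0.002]
ft_force: [1.3, -0.4, 0.2]
grip_width: -0.001
finger_force: 0.0
clock: 2.82
ee_pos: [0.4002, 0.2091, 0.3025]
eef_rot: [-3.129, -0.258, -0.0]
ft_force: [0.3, 0.2, -0.3]
grip_width: -0.001
finger_force: 0.0
t 2.82 local mm [-85.   -7.1 302.5] rot deg [-1.7987e+02 -5.3000e-01 -4.0000e-02] F [ 0.3  0.2 -0.3] q [ 0.25 -0.29  1.96  0.    1.48  1.66]
```

```bash

python3 -m handwheel '[{"claw":1,"x":0.01,"y":-0.015,"z":0.08,"rx":0,"ry":0,"rz":0},{"claw":1,"x":0.01,"y":-0.015,"z":0.16,"rx":0,"ry":0,"rz":0},{"claw":1,"x":0.01,"y":-0.015,"z":0.24,"rx":0,"ry":0,"rz":0},{"claw":1,"x":0.01,"y":-0.015,"z":0.32,"rx":0,"ry":0,"rz":0},{"claw":1,"x":0.01,"y":-0.015,"z":0.38,"rx":0,"ry":0,"rz":0}]'; 
python3 -m handwheel '[{"claw":1,"x":0,"y":0,"z":0,"rx":0,"ry":0,"rz":0},{"claw":1,"x":0,"y":0,"z":0,"rx":0,"ry":0,"rz":0}]'; python3 loc.py
python3 - <<'E'
from h import *
a,_=robot.read_camera("top"); b,_=robot.read_camera("side")
f=lambda q,x,y:cv2.resize(q[y:y+110,x:x+110,::-1],(400,400))
cv2.imwrite("pics/p1.png",np.hstack([f(a,280,150),f(b,230,210)]))
E
```

```text
clock: 3.23
ee_pos: [0.404, 0.2121, 0.109]
eef_rot: [3.131, 0.247, -0.005]
ft_force: [-0.1, -0.2, 0.3]
grip_width: -0.0
finger_force: 0.0
clock: 3.4
ee_pos: [0.4046, 0.2122, 0.1112]
eef_rot: [3.131, 0.247, -0.006]
ft_force: [-0.3, 0.4, 0.8]
grip_width: 0.003
finger_force: 0.0
t 3.40 local mm [-80.2  -4.7 111.2] rot deg [ 1.7997e+02 -1.0000e-01 -3.5000e-01] F [-0.3  0.4  0.8] q [ 0.26 -0.12  2.17 -0.    1.1   1.67]
```

View pics/p1.png

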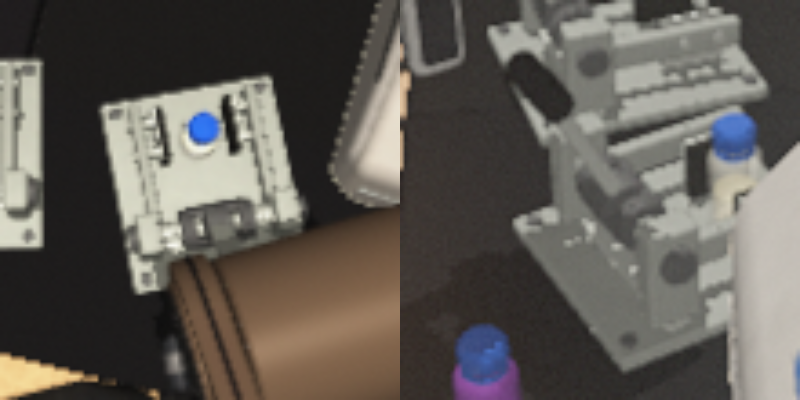

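```bash
python3 - <<'E'
from h import *
r=R.from_euler('z',9.08,degrees=True)
for n,l in dict(tcp=(-80,-5,111),grip=(-33,0,120),gl=(-33,20,120),gr=(-33,-20,120),spare=(-33,130,120),final=(61,0,110)).items():
    w=r.apply(np.array(l)/1000)+[.483,.2295,0]; print(n,w.round(3),proj("side",w).round(),proj("top",w).round())
a,d=robot.read_camera("side"); cv2.imwrite("pics/s2.png",a[100:350,150:400,::-1].repeat(2,0).repeat(2,1))
print(robot.camera_params("side")["xyz"])
E
```

```text
tcp [0.405 0.212 0.111] [[240. 250.]] [[352. 246.]]
grip [0.45  0.224 0.12 ] [[267. 235.]] [[346. 225.]]
gl [0.447 0.244 0.12 ] [[261. 229.]] [[336. 226.]]
gr [0.454 0.205 0.12 ] [[272. 241.]] [[355. 223.]]
spare [0.43  0.353 0.12 ] [[236. 200.]] [[285. 236.]]
final [0.543 0.239 0.11 ] [[318. 224.]] [[337. 183.]]
[ 0.30615524 -0.38438335  0.53668126]
```

View pics/s2.png

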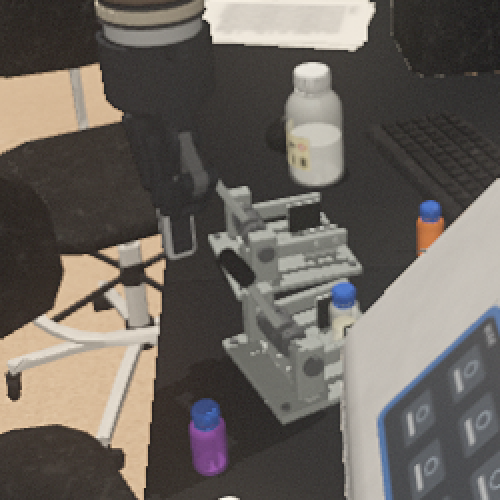

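```bash
python3 - <<'E'
from h import *
np.set_printoptions(precision=1,suppress=True)
r=R.from_euler('z',9.08,degrees=True)
a,d=robot.read_camera("side")
vs,us=np.mgrid[150:240,215:265]; vs=vs.ravel();us=us.ravel()
W=cloud("side",d,us,vs); L=r.inv().apply(W-[.483,.2295,0])*1000
m=(d[vs,us]>0)&(abs(L[:,0]+80)<80)&(abs(L[:,1])<120)&(L[:,2]>60)
for z in range(90,240,10):
    k=m&(abs(L[:,2]-z)<5)
    if k.any(): print(z,k.sum(),L[k].min(0),L[k].max(0))
for v in (215,220,225,228): print(v,[ (u,L[(us==u)&(vs==v)][0].round().tolist()) for u in (232,236,240,244,248)])
E
```

```text
120 15 [-39.1  -3.8 119.2] [-37.7  21.4 124.8]
130 47 [-38.3  -2.8 125.1] [-26.8  21.7 131.2]
160 60 [-88.7 -16.8 155.7] [-66.5   3.8 165. ]
170 94 [-88.9 -18.4 165.1] [-66.8   1.4 174.9]
180 109 [-89.  -19.5 175. ] [-66.2   2.9 185. ]
190 67 [-89.1 -19.4 185.1] [-66.9   8.2 194.4]
200 70 [-91.6 -37.1 195. ] [-65.7  23.1 204.9]
210 143 [-91.2 -44.1 205.1] [-66.   34.1 215. ]
220 151 [-95.  -52.4 215.1] [-65.8  41.8 225. ]
230 195 [-95.2 -61.  225. ] [-66.   45.3 235. ]
215 [(232, [-88.0, -10.0, 180.0]), (236, [-85.0, -18.0, 183.0]), (240, [-78.0, -17.0, 180.0]), (244, [-72.0, -17.0, 178.0]), (248, [33.0, 255.0, 2.0])]
220 [(232, [-88.0, -8.0, 170.0]), (236, [-84.0, -13.0, 172.0]), (240, [-78.0, -13.0, 170.0]), (244, [-73.0, -17.0, 171.0]), (248, [26.0, 239.0, 0.0])]
225 [(232, [-88.0, -4.0, 159.0]), (236, [-84.0, -12.0, 162.0]), (240, [-80.0, -17.0, 164.0]), (244, [-72.0, -12.0, 159.0]), (248, [17.0, 217.0, 3.0])]
228 [(232, [-14.0, 229.0, -1.0]), (236, [-84.0, -10.0, 156.0]), (240, [-0.0, 219.0, 0.0]), (244, [6.0, 212.0, 2.0]), (248, [14.0, 211.0, -0.0])]
```

```bash
python3 loc.py; python3 - <<'E'
from h import *
np.set_printoptions(precision=3,suppress=True)
r=R.from_euler('z',9.08,degrees=True)
s=robot.state()
a,d=robot.read_camera("wrist"); k=robot.camera_params("wrist"); print(k["hand_eye"])
cv2.imwrite("pics/w1.png",a[:,:,::-1])
vs,us=np.mgrid[0:400:1,0:640:1]; vs=vs.ravel();us=us.ravel()
q=cv2.undistortPoints(np.stack([us,vs],-1).astype(float).reshape(-1,1,2),k["camera_matrix"],k["dist_coeffs"]).reshape(-1,2)
z=d[vs,us]; H=k["hand_eye"]; P=np.c_[q*z[:,None],z]@H[:3,:3].T+H[:3,3]
np.save("wt.npy",P.reshape(400,640,3))
W=R.from_rotvec(s["eef_rot"]).apply(P)+s["ee_pos"]; L=(r.inv().apply(W-[.483,.2295,0])*1000).reshape(400,640,3)
for v in range(20,400,40): print(v,[L[v,u].round().astype(int).tolist() if d[v,u]>0 else None for u in range(40,640,80)])
E
```

```text
t 3.60 local mm [-76.6  -4.  115.6] rot deg [-1.7997e+02  7.0000e-02 -5.2000e-01] F [0.3 0.6 0.1] q [ 0.26 -0.12  2.16 -0.    1.1   1.67]
[[ 0.001 -0.965 -0.264  0.066]
 [ 1.     0.001  0.    -0.   ]
 [-0.    -0.264  0.965 -0.184]
 [ 0.     0.     0.     1.   ]]
20 [[59, 203, 53], [55, 139, 53], [66, 97, 3], [54, 24, 45], [54, -33, 43], [60, -98, 27], [34, -103, 129], [32, -132, 148]]
60 [[39, 249, 3], [34, 168, 10], [34, 100, 2], [32, 29, 9], [26, -34, 46], [23, -84, 73], [17, -113, 117], [17, -146, 134]]
100 [[4, 257, 1], [1, 177, 2], [0, 103, 2], [-3, 25, 57], [-2, -35, 40], [0, -111, 2], [-3, -126, 100], [-2, -161, 121]]
140 [[-96, 1049, -871], [-102, 721, -864], [-36, 105, 3], [-26, 17, 129], [-36, -41, 3], [-36, -114, 4], [-32, -169, 36], [-25, -178, 107]]
180 [[-249, 1078, -866], [-141, 401, -330], [-142, 235, -331], [-73, 33, 1], [-73, -42, 3], [-73, -117, 3], [-73, -197, 2], [-59, -223, 65]]
220 [[-173, 447, -170], [-227, 415, -330], [-226, 243, -331], [-227, 77, -333], [-113, -43, 2], [-108, -116, 17], [-113, -203, 2], [-114, -290, 3]]
260 [[-239, 455, -160], [-322, 436, -337], [-317, 252, -331], [-315, 80, -330], [-395, -113, -497], [-148, -119, 18], [-157, -211, 2], [-152, -290, 15]]
300 [[-307, 463, -148], [-769, 839, -871], [-66, 32, 215], [-60, 7, 223], [-60, -15, 223], [-66, -40, 215], [-204, -220, 2], [-208, -316, 2]]
340 [[-365, 457, -120], [-65, 45, 235], [-528, 278, -338], [-61, 5, 238], [-59, -13, 240], [-71, -37, 226], [-65, -54, 234], [-262, -331, 3]]
380 [[-65, 56, 249], [-67, 40, 245], [-67, 22, 244], [-58, 3, 253], [-58, -11, 253], [-67, -30, 244], [-70, -50, 242], [-64, -63, 249]]
```

View pics/w1.png

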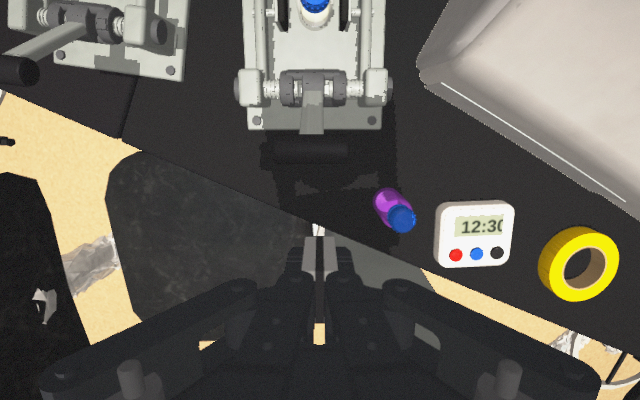

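The wrist view shows the vial clamp ahead at (313,90), its grip at (305,150), and my shut fingertips at about (318,240). I need the fingertip's position in the tool frame.

```bash
python3 - <<'E'
from h import *
P=np.load("wt.npy")*1000
for v in range(215,310,8): print(v,[P[v,u].round().astype(int).tolist() for u in (304,311,315,319,323,328,334)])
E
python3 -m handwheel '[{"claw":1,"x":0,"y":0,"z":0,"rx":0,"ry":0,"rz":0},{"claw":1,"x":0,"y":0,"z":0,"rx":0,"ry":0,"rz":0}]'; python3 loc.py
```

```text
215 [[-32, -15, 114], [-32, -8, 114], [-32, -4, 113], [-31, 0, 112], [-31, 3, 112], [-31, 8, 112], [-32, 14, 114]]
223 [[-164, -32, 461], [-167, -18, 471], [-40, -4, 114], [-40, 0, 113], [-39, 3, 112], [-39, 8, 112], [-39, 14, 112]]
231 [[-181, -32, 459], [-185, -18, 471], [-275, -12, 703], [-335, -1, 860], [-334, 13, 857], [-343, 31, 882], [-48, 14, 113]]
239 [[-199, -32, 458], [11, -4, -49], [10, -2, -49], [10, 0, -49], [11, 1, -50], [11, 4, -49], [11, 6, -49]]
247 [[11, -7, -59], [11, -4, -58], [11, -2, -58], [10, 0, -57], [11, 1, -58], [11, 3, -58], [10, 6, -57]]
255 [[10, -6, -64], [10, -4, -65], [10, -2, -65], [10, 0, -65], [11, 1, -66], [11, 3, -66], [11, 6, -66]]
263 [[10, -6, -72], [10, -3, -72], [10, -2, -72], [11, 0, -73], [10, 1, -71], [10, 3, -72], [10, 5, -72]]
271 [[11, -6, -81], [11, -3, -79], [10, -2, -79], [10, 0, -79], [10, 1, -78], [10, 3, -78], [10, 5, -78]]
279 [[12, -5, -87], [11, -3, -86], [7, -2, -79], [8, 0, -80], [7, 1, -78], [12, 3, -86], [11, 5, -86]]
287 [[12, -5, -92], [11, -3, -91], [5, -2, -80], [4, 0, -78], [4, 1, -79], [12, 3, -92], [12, 4, -93]]
295 [[11, -5, -96], [9, -3, -93], [2, -2, -82], [1, 0, -79], [1, 1, -79], [10, 3, -94], [12, 4, -97]]
303 [[17, -4, -109], [7, -3, -94], [0, -2, -83], [-3, 0, -78], [-3, 1, -78], [7, 3, -94], [16, 4, -107]]
clock: 3.82
ee_pos: [0.4065, 0.2132, 0.1138]
eef_rot: [-3.131, -0.248, -0.004]
ft_force: [0.3, -0.1, -0.5]
grip_width: 0.001
finger_force: 0.0
t 3.82 local mm [-78.1  -4.  113.8] rot deg [-1.7998e+02  5.0000e-02 -2.3000e-01] F [ 0.2 -0.1 -0.5] q [ 0.26 -0.12  2.16 -0.    1.1   1.67]
```

Both cameras put the visible fingertips about 45 mm short of the reported TCP. I'll check by advancing slightly at this height, where real contact would begin near x = -50.

```bash

python3 -m handwheel '[{"claw":1,"x":0.03,"y":-0.006,"z":0,"rx":0,"ry":0,"rz":0},{"claw":1,"x":0.06,"y":-0.006,"z":0,"rx":0,"ry":0,"rz":0},{"claw":1,"x":0.08,"y":-0.006,"z":0,"rx":0,"ry":0,"rz":0},{"claw":1,"x":0.08,"y":-0.006,"z":0,"rx":0,"ry":0,"rz":0},{"claw":1,"x":0.08,"y":-0.006,"z":0,"rx":0,"ry":0,"rz":0}]'; python3 loc.py
cat > see.py <<'E'
from h import *
import sys
r=R.from_euler('z',9.08,degrees=True)
a,d=robot.read_camera("side"); cv2.imwrite(f"pics/{sys.argv[1]}.png",cv2.resize(a[140:320,210:350,::-1],None,fx=3,fy=3))
vs,us=np.mgrid[150:320,215:340]; vs=vs.ravel();us=us.ravel()
W=cloud("side",d,us,vs); L=r.inv().apply(W-[.483,.2295,0])*1000
x=robot.state(); t=r.inv().apply(x["ee_pos"]-[.483,.2295,0])*1000
img=a[vs,us].astype(int)
m=(d[vs,us]>0)&(abs(L[:,1])<25)&(L[:,2]>80)
tip=m&(abs(L[:,0]-t[0])<13)&(L[:,2]>t[2]+20)&(abs(L[:,1]-t[1])<18); print("tip lowest z",np.sort(L[tip,2])[:5].round() if tip.any() else None)
g=m&(img.max(1)<75)&(L[:,2]<140)&(L[:,2]>100); print("dark grip",g.sum(),np.median(L[g],0).round(1),L[g].min(0).round(),L[g].max(0).round())
E
python3 see.py s3
```

```text
clock: 4.23
ee_pos: [0.4447, 0.2222, 0.1125]
eef_rot: [3.132, 0.247, -0.001]
ft_force: [-1.2, -0.8, -0.1]
grip_width: 0.001
finger_force: 0.0
t 4.23 local mm [-38.9  -1.2 112.5] rot deg [ 1.8e+02 -8.0e-02 -5.0e-02] F [-1.3 -0.6 -0.1] q [ 0.26 -0.03  2.08  0.    1.09  1.67]
tip lowest z [153. 153. 153. 153. 153.]
dark grip 193 [-33.7  -8.3 127.8] [-39. -21. 105.] [-19.  20. 132.]
```

View pics/s3.png

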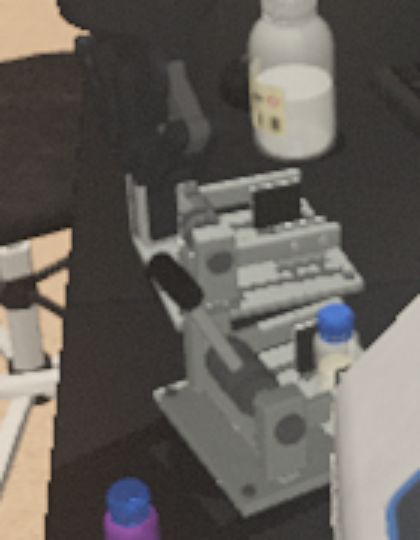

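The grip hasn't moved, and the real tips are at z ≈ 153 mm, 42 mm above the reported TCP. I'll back off, lower by that offset, then push.

```bash

python3 -m handwheel '[{"claw":1,"x":-0.05,"y":0,"z":0,"rx":0,"ry":0,"rz":0},{"claw":1,"x":-0.08,"y":0,"z":0,"rx":0,"ry":0,"rz":0},{"claw":1,"x":-0.08,"y":0,"z":0.05,"rx":0,"ry":0,"rz":0},{"claw":1,"x":-0.08,"y":0,"z":0.1,"rx":0,"ry":0,"rz":0},{"claw":1,"x":-0.08,"y":0,"z":0.1,"rx":0,"ry":0,"rz":0}]'; python3 loc.py
python3 -m handwheel '[{"claw":1,"x":0.03,"y":0,"z":0,"rx":0,"ry":0,"rz":0},{"claw":1,"x":0.06,"y":0,"z":0,"rx":0,"ry":0,"rz":0},{"claw":1,"x":0.08,"y":0,"z":0,"rx":0,"ry":0,"rz":0},{"claw":1,"x":0.1,"y":0,"z":0,"rx":0,"ry":0,"rz":0},{"claw":1,"x":0.1,"y":0,"z":0,"rx":0,"ry":0,"rz":0}]'; python3 loc.py; python3 see.py s4
```

```text
clock: 4.7
ee_pos: [0.4003, 0.2148, 0.058]
eef_rot: [3.13, 0.248, -0.015]
ft_force: [-1.4, -0.4, -1.4]
grip_width: -0.003
finger_force: 0.0
t 4.70 local mm [-84.   -1.5  58. ] rot deg [ 1.7994e+02 -4.0000e-02 -8.5000e-01] F [-1.5 -0.2 -1.4] q [ 0.27 -0.04  2.2   0.    0.99  1.68]
clock: 5.12
ee_pos: [0.4565, 0.2241, 0.0634]
eef_rot: [-3.132, -0.247, -0.003]
ft_force: [-0.1, -0.1, 0.0]
grip_width: 0.001
finger_force: 0.0
t 5.12 local mm [-27.1  -1.1  63.4] rot deg [-1.7999e+02  9.0000e-02 -2.0000e-01] F [-0.1 -0.1  0. ] q [ 0.26  0.07  2.08 -0.    0.99  1.67]
tip lowest z [103. 103. 104. 104. 104.]
dark grip 218 [-23.8 -14.2 129.5] [-39. -21. 106.] [ -2.   6. 139.]
```

```bash

python3 -m handwheel '[{"claw":1,"x":0.02,"y":0,"z":0,"rx":0,"ry":0,"rz":0},{"claw":1,"x":0.04,"y":0,"z":0,"rx":0,"ry":0,"rz":0},{"claw":1,"x":0.06,"y":0,"z":0,"rx":0,"ry":0,"rz":0},{"claw":1,"x":0.07,"y":0,"z":0,"rx":0,"ry":0,"rz":0},{"claw":1,"x":0.08,"y":0,"z":0,"rx":0,"ry":0,"rz":0}]'; python3 see.py s5; python3 loc.py
```

```text
clock: 5.58
ee_pos: [0.4936, 0.23, 0.0615]
eef_rot: [3.131, 0.248, -0.005]
ft_force: [-3.4, 0.5, -1.7]
grip_width: 0.001
finger_force: 1.3
tip lowest z [82. 83. 83. 83. 83.]
dark grip 221 [ 14.4 -14.1 127.1] [ -1. -20. 107.] [ 39.  11. 139.]
t 5.63 local mm [11.5 -1.3 61.7] rot deg [ 1.7999e+02 -7.0000e-02 -1.4000e-01] F [-2.  -1.1 -1. ] q [ 0.25  0.15  1.99 -0.    1.    1.66]
```

View pics/s5.png

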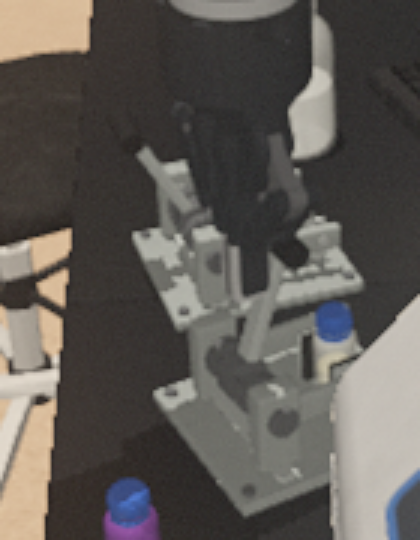

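The lever is swinging over and its grip is now at (290,250) in the crop. I'll keep going in small steps to the stop.

```bash

python3 -m handwheel '[{"claw":1,"x":0.01,"y":0,"z":0,"rx":0,"ry":0,"rz":0},{"claw":1,"x":0.02,"y":0,"z":0,"rx":0,"ry":0,"rz":0},{"claw":1,"x":0.03,"y":0,"z":0,"rx":0,"ry":0,"rz":0},{"claw":1,"x":0.04,"y":0,"z":0,"rx":0,"ry":0,"rz":0},{"claw":1,"x":0.04,"y":0,"z":0,"rx":0,"ry":0,"rz":0}]'; python3 loc.py
python3 -m handwheel '[{"claw":1,"x":0.006,"y":0,"z":0,"rx":0,"ry":0,"rz":0},{"claw":1,"x":0.012,"y":0,"z":0,"rx":0,"ry":0,"rz":0},{"claw":1,"x":0.012,"y":0,"z":0,"rx":0,"ry":0,"rz":0}]'; python3 loc.py
```

```text
clock: 6.05
ee_pos: [0.5152, 0.2334, 0.0628]
eef_rot: [-3.132, -0.247, -0.003]
ft_force: [-1.2, 0.4, 0.9]
grip_width: 0.002
finger_force: 0.6
t 6.05 local mm [32.4 -1.2 62.8] rot deg [-1.7999e+02  8.0000e-02 -1.7000e-01] F [-1.1  0.6  0.9] q [ 0.25  0.19  1.95 -0.    1.    1.66]
clock: 6.3
ee_pos: [0.5204, 0.2343, 0.0626]
eef_rot: [-3.132, -0.248, -0.001]
ft_force: [-2.2, -0.5, 0.1]
grip_width: -0.003
finger_force: 0.9
t 6.30 local mm [37.7 -1.2 62.6] rot deg [-1.8e+02  6.0e-02 -8.0e-02] F [-2.2 -0.2  0.1] q [0.25 0.2  1.93 0.   1.01 1.66]
```

```bash

python3 -m handwheel '[{"claw":1,"x":0.005,"y":0,"z":0,"rx":0,"ry":0,"rz":0},{"claw":1,"x":0.008,"y":0,"z":0,"rx":0,"ry":0,"rz":0},{"claw":1,"x":0.008,"y":0,"z":0,"rx":0,"ry":0,"rz":0}]'; python3 see.py s6; python3 loc.py
python3 -m handwheel '[{"claw":1,"x":0.005,"y":0,"z":0,"rx":0,"ry":0,"rz":0},{"claw":1,"x":0.008,"y":0,"z":0,"rx":0,"ry":0,"rz":0},{"claw":1,"x":0.008,"y":0,"z":0,"rx":0,"ry":0,"rz":0}]'; python3 loc.py
```

```text
clock: 6.55
ee_pos: [0.523, 0.2347, 0.0624]
eef_rot: [3.132, 0.248, -0.004]
ft_force: [-5.1, -0.7, 2.1]
grip_width: 0.006
finger_force: 2.7
tip lowest z [82. 82. 82. 83. 83.]
dark grip 247 [ 50.6 -13.8 118.2] [ 31. -21. 104.] [ 67.  12. 139.]
t 6.60 local mm [40.2 -1.1 62.4] rot deg [ 1.7999e+02 -5.0000e-02 -2.2000e-01] F [-5.3 -0.7  2.1] q [0.24 0.21 1.93 0.   1.01 1.66]
clock: 6.85
ee_pos: [0.5229, 0.2347, 0.0622]
eef_rot: [3.13, 0.248, -0.021]
ft_force: [-16.0, -4.1, 10.4]
grip_width: -0.003
finger_force: 9.0
t 6.85 local mm [40.2 -1.1 62.2] rot deg [ 1.7994e+02 -1.0000e-02 -1.2200e+00] F [-16.4  -1.5  10.4] q [0.24 0.22 1.92 0.   1.02 1.66]
```

View pics/s6.png

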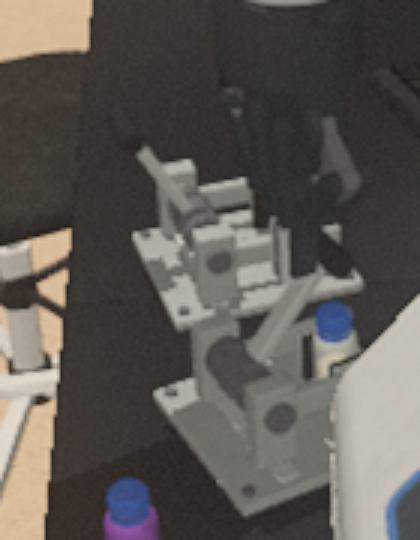

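Force rose to 16 N with no further motion, so the lever is at the far stop. I'll back away and check.

```bash

python3 -m handwheel '[{"claw":1,"x":-0.02,"y":0,"z":0,"rx":0,"ry":0,"rz":0},{"claw":1,"x":-0.08,"y":0,"z":0,"rx":0,"ry":0,"rz":0},{"claw":1,"x":-0.16,"y":0,"z":0,"rx":0,"ry":0,"rz":0},{"claw":1,"x":-0.2,"y":0,"z":-0.06,"rx":0,"ry":0,"rz":0},{"claw":1,"x":-0.2,"y":0,"z":-0.14,"rx":0,"ry":0,"rz":0}]'
python3 -m handwheel '[{"claw":1,"x":0,"y":0,"z":-0.08,"rx":0,"ry":0,"rz":0},{"claw":1,"x":0,"y":0,"z":-0.16,"rx":0,"ry":0,"rz":0},{"claw":1,"x":0,"y":0,"z":-0.2,"rx":0,"ry":0,"rz":0},{"claw":1,"x":0,"y":0,"z":-0.2,"rx":0,"ry":0,"rz":0},{"claw":1,"x":0,"y":0,"z":-0.2,"rx":0,"ry":0,"rz":0}]'; python3 loc.py; python3 see.py s7
python3 - <<'E'
from h import *
a,_=robot.read_camera("top"); w,_=robot.read_camera("wrist")
cv2.imwrite("pics/e.png",np.hstack([cv2.resize(a[150:250,250:380,::-1],(390,300)),cv2.resize(w[:200,100:360,::-1],(390,300))]))
s=cv2.imread("pics/s7.png")[0:540]; e=cv2.imread("pics/e.png")
cv2.imwrite("pics/e2.png",np.hstack([cv2.resize(s,(233,300)),cv2.resize(e,(560,215)).repeat(1,0) if 0 else cv2.copyMakeBorder(cv2.resize(e,(560,215)),0,85,0,0,0)]))
E
```

```text
clock: 7.27
ee_pos: [0.4217, 0.2183, 0.1274]
eef_rot: [3.13, 0.249, -0.017]
ft_force: [1.3, 0.2, -0.5]
grip_width: -0.003
finger_force: 0.0
clock: 7.68
ee_pos: [0.431, 0.2202, 0.2352]
eef_rot: [-3.13, -0.247, -0.013]
ft_force: [-0.5, -0.5, -1.2]
grip_width: 0.002
finger_force: 0.0
t 7.68 local mm [-52.8  -1.  235.2] rot deg [-1.7996e+02  6.0000e-02 -7.5000e-01] F [-0.5 -0.4 -1.2] q [ 0.26 -0.18  1.99 -0.    1.33  1.68]
tip lowest z None
dark grip 171 [ 56.9  -8.7 116.5] [ 52. -20. 105.] [ 68.  17. 121.]
```

View pics/e2.png

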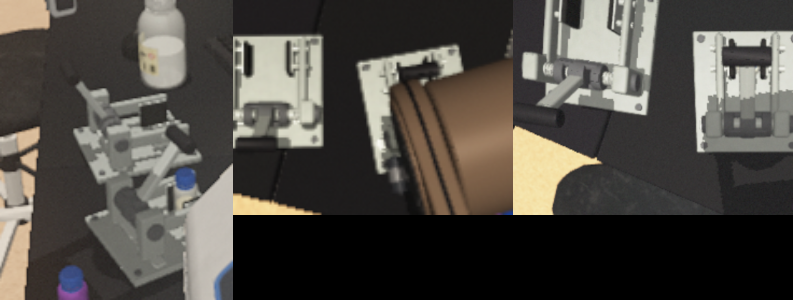

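The lever now rests over the vial: grip at about x = 60, z = 110 mm, which matches the 1.20 stop. The vial stands upright, the empty clamp is unchanged, and the arm is clear.

```bash
python3 -c "
from station import robot
print(robot.sign_off())"
```

```text
the job is handed in; nothing more can be done
None
```

The vial clamp's lever is swung over to its far stop, with the vial standing upright between the jaws, the empty clamp untouched and the arm clear; the job was handed in at about 8 s on the robot's clock.

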